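# Tip one compartment of the parts tray into the dish

### The arm

A 6-joint arm with a two-finger parallel gripper is mounted at the origin on the work surface. World frame = base frame: x ahead of the robot, y to its left, z up, the work surface at z = 0. Lengths are in m, angles in rad, forces in N, time in s.
With the tool pointing down it reaches from about 0.225 to 0.875 m from the base axis. Payload 3.4 kg.
Tool frame: the origin (TCP) lies between the finger pads; the fingertips stand 8 mm ahead of it and the grasp point (between the pads) lies 11 mm behind it; z points along the fingers, y is the line along which they close (so a half turn about z gives the same grasp; the last joint's range is limited). The gripper opens to 85 mm and grips with 20 to 120 N. Pads are 22 mm wide; open, the fingers measure 114 mm over their backs; the gripper's body (76 mm by 85 mm) begins 54 mm behind the grasp point. The pads swing forward as they close: fully open they stand 13 mm farther back than shut.
Start: joints at [-1.328, 0.276, 1.505, -0, 1.361, -0.121], TCP at [0.205, -0.537, 0.239] pointing down, gripper open.
Joint ranges: [-2.89, 2.89], [-0.75, 2.08], [0.22, 2.7], [-1.18, 4.32], [0.11, 2.71], [-2.7, 2.7]. Speed limits (rad/s): [2.57, 2.57, 3.14, 3.14, 3.14, 3.14].

### API

Orientations are given as a unit quaternion [w, x, y, z].
In Python, from rig import manip, optics, finder gives the robot as it stands.
- The arm moves only by the tool servo_tool, never from a script. Its argument "increments" is a list of rows, each a list of 7 numbers: the shift along the tool's x, y, z in cm, then the turn, a rotation vector about the tool's x, y, z in degrees, then the closure, from -1 (fully open) to 1 (shut). In form: [[x, y, z, rx, ry, rz, gripper], ...]. A call has exactly 5 rows; each row shifts and turns the commanded pose from where the row before left it, along the tool's axes as they then stand; what a row does not reach is not made up. A row lasts 1/10 s, in which the tool goes at most 50 mm and 8.59 degrees, less where a joint would pass 70% of its speed; a pose out of reach is approached as far as the arm can. A call is refused whole if a number of a shift passes 5 or a number of a turn 8.59, either way. A call with a gripper value outside its range is refused whole. The fingers move at their own pace and stop on an object; "squeeze" is the grip in N (left out, the last holds). Time passes only in rows, so rows that do not move let the fingers close, or fill a call up. It gives the time, the measured TCP pose, the force, the opening and the grip force at its end, in the units of the state.
- manip.get_state(): the state, without advancing time (a new reading comes with each control period).
- optics.get_image(name): name is "scene" or "top"; returns the picture (420x560x3 uint8, red, green, blue); there is no depth.
- optics.get_calibration(name): a dict with "fov_y" (degrees; the focal length in pixels is half the picture's height over the tangent of half this angle, whatever the lens; pixels are square), "cx", "cy" (the principal point, pixels), "world_to_cam" (4x4, takes a point from world to camera coordinates). Camera axes: x right, y down, z forward; pixel columns grow to the right and rows downward; lengths in m; the calibration is good to about 2 mm. A picture is of the moment at which its call begins. get_calibration takes no time and is no camera call.
- manip.sign_off(): hands the job in; it is judged then, once.
Trained networks look in the newest picture that a camera, given by its name, has taken for a name from the list of things; names that differ only in an ending like _2 or _b are one class to them, and where a whole thing is asked for, a point or a joint stands for the part that bears it (a point fixed in the world has none). Each returns a list of dicts, best first, with "p" (0 to 1); they miss things now and then, are a little off and sometimes report something else, mostly with a low value. They report only what shows in the picture. A call takes as long as a camera call. They do not tell look-alikes from the thing itself.
- finder.silhouettes(label, camera): "region" (420x560 bool, what is visible of it) and "box" ([centre column, centre row, width, height] in pixels, round what is visible of it).
- finder.tip_of(label, camera): "at" ([column, row] in pixels: a listed point, or the origin of a listed thing).
The state is a dict: "clock": time; "qpos": joint angles; "qd": joint speeds; "effort": joint torques, N m; "position": TCP position; "ee_rot": TCP orientation; "contact_force": force on the tool from outside, world axes, zero at the start; "moment": the same for the moment, N m; "width": finger opening in m; "gripper_force": force on a finger pad.
Only numpy, scipy, OpenCV 4.12 (cv2) and the standard library are available. Lean on these libraries where they do the work, as an engineer would, in place of code of your own. Each camera call takes 0.05 s, during which the arm holds its last target. There are 200 camera calls.

### The job

Take the divided parts tray by its centre handle, rest the pouring lip of the compartment that holds the two stone quadrant models on the edge of the steel dish and, with the tray still resting there, tip it gently toward that corner until both models have slid into the dish; do not let them drop from a height or shoot out. Everything else must stay in the tray, each kind in a compartment of its own. Then set the tray back upright and flat on its bench mat, let go, and leave the other things on the bench as they are.

Things in the scene. Friction and masses are not known exactly. Their poses are not given: they have to be found in the camera images.
- tray: grey plastic parts tray, 210 mm (its x) by 170 (its y), floor 3 mm thick. Origin: centre of its underside, z up. Dividers along its x and y axes make four equal compartments; walls and dividers 32 mm high, 3 thick. Each outer corner is cut at 45 degrees, 46 mm off either side, and is open (60 mm clear) over a pouring lip. 0.24-0.36 kg, 0.4-0.6 loaded. Level, only friction keeps things from sliding off a lip
- grip (a point): middle of the tray's carrying handle, 80 mm above the tray's underside over its centre; axes as the tray's. The handle is a bar 100 mm long along x, 16 mm thick in y, from 68 to 90 mm above the underside, on two posts at x = +-42 mm; below the bar it is open down to the 32 mm high divider
- lip0 (a point): pouring lip of the tray's +x +y compartment: middle of the floor's cut edge, on the underside, at x 82, y 62 mm in the tray's frame (its axes are the tray's). From this edge a lip 57 mm wide runs 14 mm further out at 45 degrees to x and y, rising 12 degrees
- lip1 (a point): the same lip of the -x +y compartment, at x -82, y 62 mm. How things slide (all compartments): tilted straight toward a corner, that compartment's things begin to slide at a floor tilt of about 15 to 28 degrees, as friction differs from time to time, and may need 12 more to climb the lip; things in the others then rest against walls and dividers until well past 50 degrees
- lip2 (a point): the same lip of the -x -y compartment, at x -82, y -62 mm. Two things sliding together may wedge side by side or hang half out over a lip; rocking the tipped tray about 20 degrees to either side of the corner, or drawing it up a few centimetres while tipped, lets them go
- lip3 (a point): the same lip of the +x -y compartment, at x 82, y -62 mm
- model_a: stone quadrant model (quarter of a jaw): white plaster base 50 x 26 x 12 mm with pink gum and a row of ivory teeth along it, 27 mm high in all, 35 g. Origin: centre of its underside, x along its length, z up. It starts in the same compartment as model_b; which of the four varies
- model_b: the second, identical stone quadrant model
- plate_a: round white plastic mounting plate, 40 mm across, 8 mm thick; origin at the centre of its underside. Shares a compartment with plate_b and must stay in the tray
- plate_b: the second, identical mounting plate
- former: dark rubber casting-ring base, a 42 mm disc rising to a cone 24 mm high; origin at the centre of its underside. Alone in a compartment; must stay in the tray
- jaw_tray: small aluminium impression tray, a channel 36 x 24 x 13 mm with a flat 18 mm tab, 54 mm long in all; origin under its middle, x along its length. Alone in a compartment; must stay in the tray
- dish: rectangular stainless dish standing loose on the bench, 220 mm (its x) by 170 mm (its y), 30 mm high, floor 4 mm thick, with a turned rim: the rim's flat top is 30 mm above the bench, and runs from 4 mm inside to 6 mm outside of the 220 x 170 outline. Origin: centre of its underside. 0.55 kg
- mat: flat blue-grey bench mat fixed to the bench, 240 mm (its x) by 200 mm (its y), 3 mm thick, on which the tray starts. Origin: centre of its underside
- arch_model: bystander: full jaw model, plaster base 75 x 70 mm, 40 mm high; origin under its centre
- cup: bystander: clear plastic cup, 76 mm across, 85 mm high; origin under its centre
- bur_case: bystander: closed black case 160 x 110 x 40 mm; origin under its centre
- wax_knife: bystander: wax knife 166 mm long (along its x) and 11 mm high, lying on the bench between mat and dish; origin under its middle
- handpiece: bystander: lab handpiece 145 mm long (along its x), 22 mm thick, lying on the bench; origin under its middle
There are look-alikes about, which are no part of the job. What is shaped like the tray but black is not meant. What is shaped like the model_b but blue is not meant.

How it is judged:
On the way, in this order (a step that is already met when the one before it is completed fails the run):
1. the raised tray is tipped while it rests on the edge of the dish (contact force between tray and dish above 0.3 N and height (world z) of tray above 0.03 m and angle between tray's own z axis and vertical above 0.25 rad), for 0.1 s.
2. both quadrant models have left the raised tray and lie in the dish (x of model_a in the frame of dish between -0.105 and 0.105 m and y of model_a in the frame of dish between -0.08 and 0.08 m and z of model_a in the frame of dish between -0.005 and 0.045 m and x of model_b in the frame of dish between -0.105 and 0.105 m and y of model_b in the frame of dish between -0.08 and 0.08 m and z of model_b in the frame of dish between -0.005 and 0.045 m and height (world z) of tray above 0.03 m and contact force between each of model_a, model_b and tray below 0.02 N), for 0.3 s.
At the end, for the whole second after the job is handed in: Both models lie in the dish; plates (together), casting-ring base and impression tray are in the parts tray, each kind in its own compartment; the tray stands flat (within 3 degrees) on its mat, centre within 30 mm of the mat's centre; tray, models and dish at rest (x of model_a in the frame of dish between -0.105 and 0.105 m and y of model_a in the frame of dish between -0.08 and 0.08 m and z of model_a in the frame of dish between -0.005 and 0.045 m and x of model_b in the frame of dish between -0.105 and 0.105 m and y of model_b in the frame of dish between -0.08 and 0.08 m and z of model_b in the frame of dish between -0.005 and 0.045 m and x of plate_a in the frame of tray between -0.1 and 0.1 m and y of plate_a in the frame of tray between -0.08 and 0.08 m and z of plate_a in the frame of tray between -0.003 and 0.03 m and x of plate_b in the frame of tray between -0.1 and 0.1 m and y of plate_b in the frame of tray between -0.08 and 0.08 m and z of plate_b in the frame of tray between -0.003 and 0.03 m and x of former in the frame of tray between -0.1 and 0.1 m and y of former in the frame of tray between -0.08 and 0.08 m and z of former in the frame of tray between -0.003 and 0.03 m and x of jaw_tray in the frame of tray between -0.1 and 0.1 m and y of jaw_tray in the frame of tray between -0.08 and 0.08 m and z of jaw_tray in the frame of tray between -0.003 and 0.03 m and ((x of each of plate_a, plate_b in the frame of tray above 0 m and y of each of plate_a, plate_b in the frame of tray above 0 m) or (x of each of plate_a, plate_b in the frame of tray above 0 m and y of each of plate_a, plate_b in the frame of tray below 0 m) or (x of each of plate_a, plate_b in the frame of tray below 0 m and y of each of plate_a, plate_b in the frame of tray above 0 m) or (x of each of plate_a, plate_b in the frame of tray below 0 m and y of each of plate_a, plate_b in the frame of tray below 0 m)) and not ((x of each of plate_a, former in the frame of tray above 0 m and y of each of plate_a, former in the frame of tray above 0 m) or (x of each of plate_a, former in the frame of tray above 0 m and y of each of plate_a, former in the frame of tray below 0 m) or (x of each of plate_a, former in the frame of tray below 0 m and y of each of plate_a, former in the frame of tray above 0 m) or (x of each of plate_a, former in the frame of tray below 0 m and y of each of plate_a, former in the frame of tray below 0 m)) and not ((x of each of plate_a, jaw_tray in the frame of tray above 0 m and y of each of plate_a, jaw_tray in the frame of tray above 0 m) or (x of each of plate_a, jaw_tray in the frame of tray above 0 m and y of each of plate_a, jaw_tray in the frame of tray below 0 m) or (x of each of plate_a, jaw_tray in the frame of tray below 0 m and y of each of plate_a, jaw_tray in the frame of tray above 0 m) or (x of each of plate_a, jaw_tray in the frame of tray below 0 m and y of each of plate_a, jaw_tray in the frame of tray below 0 m)) and not ((x of each of former, jaw_tray in the frame of tray above 0 m and y of each of former, jaw_tray in the frame of tray above 0 m) or (x of each of former, jaw_tray in the frame of tray above 0 m and y of each of former, jaw_tray in the frame of tray below 0 m) or (x of each of former, jaw_tray in the frame of tray below 0 m and y of each of former, jaw_tray in the frame of tray above 0 m) or (x of each of former, jaw_tray in the frame of tray below 0 m and y of each of former, jaw_tray in the frame of tray below 0 m)) and horizontal distance between tray and mat below 0.03 m and z of tray in the frame of mat below 0.007 m and angle between tray's own z axis and vertical below 0.05 rad and linear speed of each of tray, model_a, model_b, dish below 0.02 m/s); the robot touches nothing.
It fails at once if a model drops from a height or shoots out (faster than 1.2 m/s) (linear speed of any of model_a, model_b above 1.2 m/s).
It fails at once if the tray is pressed hard on the dish (over 40 N) (contact force between tray and dish above 40 N).
It fails at once if the dish is shoved more than 40 mm (distance of dish from where it was at the start of the episode above 0.04 m).
It fails at once if a bystander is moved more than 30 mm (distance of any of arch_model, cup, bur_case, wax_knife, handpiece from where it was at the start of the episode above 0.03 m).
It also fails if it takes over 67 s, if anything falls off the work surface, if the arm or the gripper's body presses on something with over 40 N, if the wrist force passes 120 N, or if a joint passes its speed limit or range.

## Working session

There is one attempt and no reset: what is moved stays moved. The work goes in short steps, Python scripts to look and compute and a tool call to move; the robot and the scene stay as the last step left them, time stands still between calls to the robot, and variables do not carry over. Pictures are saved under pics/ and viewed, at most 13 in all, crops included, and the job is handed in when it is done.

Besides the shell and the picture viewer there is one more tool, called by a JSON object that holds its "name" and its "arguments", one argument or row to a line. servo_tool: Moves the arm, as the interface text tells. Its arguments: {"type":"object","properties":{"increments":{"type":"array","items":{"type":"array","items":{"type":"number"}}},"squeeze":{"type":"number"}},"required":["increments"]}

```bash
mkdir -p pics
cat > h.py <<'E'
import numpy as np, cv2
from rig import manip, optics, finder
from scipy.spatial.transform import Rotation as R
def cal(n):
    c=optics.get_calibration(n); f=210/np.tan(np.radians(c["fov_y"])/2)
    return f,c["cx"],c["cy"],np.array(c["world_to_cam"])
def ray(n,px,z):
    f,cx,cy,T=cal(n); d=np.array([(px[0]-cx)/f,(px[1]-cy)/f,1.])
    Ri=T[:3,:3].T; o=-Ri@T[:3,3]; d=Ri@d
    return o+d*(z-o[2])/d[2]
def proj(n,p):
    f,cx,cy,T=cal(n); q=T[:3,:3]@np.asarray(p,float)+T[:3,3]
    return np.array([f*q[0]/q[2]+cx,f*q[1]/q[2]+cy])
def save(n,fn):
    im=optics.get_image(n); cv2.imwrite(fn,im[:,:,::-1]); return im
E
python3 - <<'E'
from h import *
a=save("top","pics/t0.png"); b=save("scene","pics/s0.png")
for l,z in [("grip",.083),("lip0",.003),("lip1",.003),("lip2",.003),("lip3",.003),("dish",0),("mat",0),("model_a",.006),("plate_a",.006),("former",.006),("jaw_tray",.006),("wax_knife",0),("cup",0)]:
    for n in("top","scene"):
        print(l,n,[(np.round(d["at"]),round(d["p"],2),np.round(ray(n,d["at"],z)[:2],3)) for d in finder.tip_of(l,n)[:3]])
print(manip.get_state())
E
```

```text
grip top [(array([182., 196.]), 0.74, array([0.521, 0.226])), (array([144., 329.]), 0.68, array([0.183, 0.316]))]
grip scene [(array([317., 121.]), 0.9, array([0.199, 0.312])), (array([358., 184.]), 0.59, array([0.523, 0.216])), (array([356., 205.]), 0.54, array([0.584, 0.153]))]
lip0 top [(array([129., 355.]), 0.97, array([0.105, 0.373])), (array([169., 163.]), 0.95, array([0.628, 0.279])), (array([160., 219.]), 0.82, array([0.471, 0.301]))]
lip0 scene [(array([311., 155.]), 0.97, array([0.258, 0.246])), (array([391., 216.]), 0.85, array([0.621, 0.269])), (array([314., 117.]), 0.72, array([0.081, 0.392]))]
lip1 top [(array([129., 355.]), 0.97, array([0.105, 0.373])), (array([169., 163.]), 0.95, array([0.628, 0.279])), (array([160., 219.]), 0.82, array([0.471, 0.301]))]
lip1 scene [(array([311., 155.]), 0.97, array([0.258, 0.246])), (array([391., 216.]), 0.85, array([0.621, 0.269])), (array([314., 117.]), 0.72, array([0.081, 0.392]))]
lip2 top [(array([129., 355.]), 0.97, array([0.105, 0.373])), (array([169., 163.]), 0.95, array([0.628, 0.279])), (array([160., 219.]), 0.82, array([0.
[... 2202 characters left out ...]
 'qpos': array([-1.32804082e+00,  2.75928483e-01,  1.50489598e+00, -1.63191914e-05,
        1.36066590e+00, -1.20987354e-01]), 'qd': array([ 5.88764622e-04, -1.46511928e-04, -2.96925626e-04,  3.01313178e-04,
        1.29645076e-05,  4.06674190e-04]), 'effort': array([ 1.61874315e-03, -4.16656029e+01, -2.46098810e+01, -2.49787727e-04,
        3.39444650e-04,  1.75782282e-05]), 'position': array([ 0.20457856, -0.53742742,  0.23931336]), 'ee_rot': array([ 5.15357999e-05,  9.83506620e-01,  1.80872128e-01, -4.85342324e-06]), 'contact_force': array([-0.81063119,  0.51165891, -0.20181999]), 'moment': array([ 0.01855265, -0.01400333, -0.00786997]), 'gripper_force': 0.0, 'width': 0.08538296275067886}
```

View pics/t0.png

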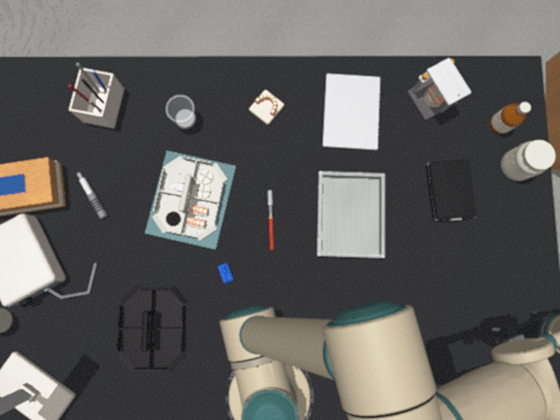

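View pics/s0.png

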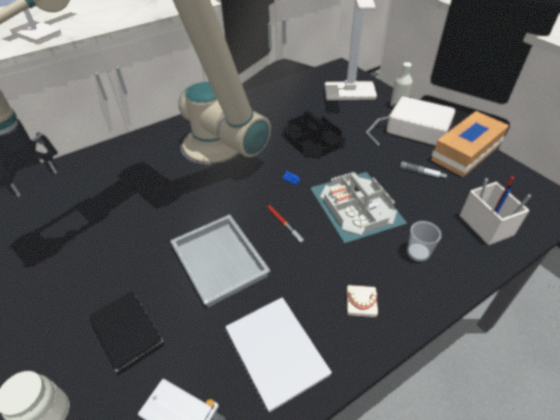

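The top picture shows the grey tray on its mat at about (190,200). Both models are at (199,216), in the compartment nearest the robot and the dish. The dish is at (352,214) and the wax knife at (270,220). Candidates for the tray are the grey one at (190,200) and a black one at (152,328), which I reject. Candidates for the models are the pink and white pair at (199,216) and a blue one at (225,272), which I reject. Next I'll check with a close crop.

Run:
```python
from h import *
a=cv2.imread("pics/t0.png"); c=a[140:260,135:250]; cv2.imwrite("pics/c0.png",cv2.resize(c,None,fx=5,fy=5,interpolation=cv2.INTER_CUBIC)[:600])
b=cv2.imread("pics/t0.png").astype(int)
optics.get_image("top")
def rect(m,z,n):
    m=m.astype(np.uint8); k,lab,st,_=cv2.connectedComponentsWithStats(m)
    i=1+np.argmax(st[1:,4]); ys,xs=np.where(lab==i)
    pts=np.array([ray("top",(x,y),z)[:2] for x,y in zip(xs,ys)],np.float32)
    h=cv2.convexHull(pts*1000); r=cv2.minAreaRect(h); print(n,r,st[i,4])
teal=(b[:,:,0]-b[:,:,2]>25)
teal[:145]=0;teal[255:]=0;teal[:,:140]=0;teal[:,242:]=0
rect(teal,.003,"mat")
for l,z in [("dish",.03),("tray",.035)]:
    for d in finder.silhouettes(l,"top")[:2]:
        print(l,d["p"],d["box"]); rect(d["region"],z,l)
```

```text
mat ((525.8659057617188, 217.6935272216797), (201.3002166748047, 240.63906860351562), 76.90643310546875) 1096
dish 0.82 [349.5, 214.8, 64.0, 88.2]Traceback (most recent call last):
  File "<stdin>", line 15, in <module>
  File "<stdin>", line 8, in rect
  File "h.py", line 8, in ray
    f,cx,cy,T=cal(n); d=np.array([(px[0]-cx)/f,(px[1]-cy)/f,1.])
              ~~~^^^
  File "h.py", line 5, in cal
    c=optics.get_calibration(n); f=210/np.tan(np.radians(c["fov_y"])/2)
ValueError: time passes only in moves, steps and waits
```

View pics/c0.png

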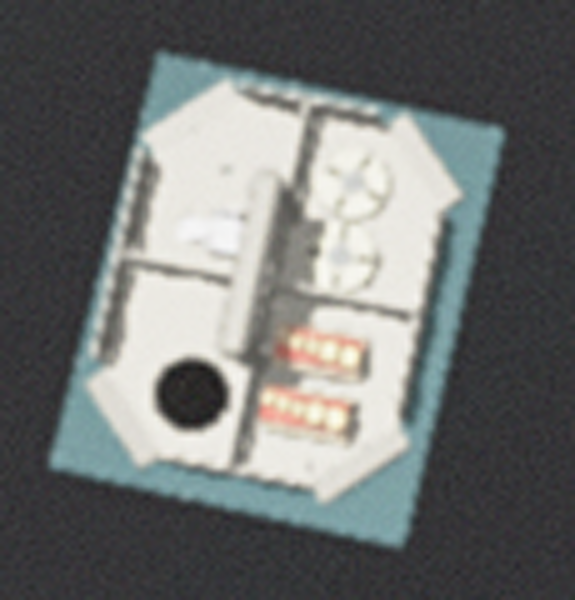

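The crop confirms it. Models are at crop (320,350) and (305,410), in the lower-right (robot and dish side) compartment. The plates are upper right at (345,215), the former is lower left at (190,395), and the jaw tray is upper left at (205,232). I define tray x as running up in the image at a yaw of about -13°, so the pour is over lip2.

```bash
cat > plan.py <<'E'
from h import *
PIV=np.array([-.0862,-.0662,.0012])   # contact point under lip2, tray frame
GR=np.array([0,0,.069])              # TCP in tray frame
F=np.diag([1.,-1,-1])                # tool axes in tray axes
def R6(j): # rotation model
    return R.from_euler('z',j[0])*R.from_euler('y',j[1]+j[2])*R.from_euler('z',j[3])*R.from_euler('y',j[4])*R.from_euler('z',j[5]+np.pi/2)
def tray_tilt(yaw,t,piv,rock=0):
    """tray rot with yaw, tilted t toward lip2; TCP for pivot at piv"""
    o=np.radians(225+rock); ax=np.array([-np.sin(o),np.cos(o),0.])
    ax=np.cross([np.cos(o),np.sin(o),0],[0,0,-1.])
    Rt=R.from_euler('z',yaw,degrees=True)*R.from_rotvec(ax*np.radians(t))
    return Rt, piv+Rt.apply(GR-PIV)
E
python3 - <<'E'
from plan import *
s=manip.get_state(); print("model rot err",(R6(s["qpos"]).inv()*R.from_quat(np.roll(s["ee_rot"],-1))).magnitude())
def px(u,v): return (u/5+135,v/5+140)
L={k:ray("top",px(*v),.006)[:2] for k,v in dict(LL=(120,420),UR=(435,160),UL=(190,115),LR=(365,468)).items()}
c=sum(L.values())/4; d=L["UL"]+L["UR"]-L["LL"]-L["LR"]; print("tray c",c,"yaw",np.degrees(np.arctan2(d[1],d[0])))
print("handle",ray("top",px(250,262),.093), "lips",L)
b=cv2.cvtColor(cv2.imread("pics/t0.png"),cv2.COLOR_BGR2GRAY); m=np.zeros_like(b); m[165:264,310:392]=(b[165:264,310:392]>85)
k,lab,st,_=cv2.connectedComponentsWithStats(m); i=1+np.argmax(st[1:,4]); ys,xs=np.where(lab==i)
T=np.array([ray("top",(x,y),.03)[:2] for x,y in zip(xs,ys)],np.float32); print("dish",cv2.minAreaRect(T*1000))
# geometry estimate & joint feasibility (wrist centre D behind TCP, link lengths guessed)
from scipy.optimize import least_squares
D,h,L1,L2=.22,.3,.45,.46
def fk(j):
    u=np.array([0,0,h])+R.from_euler('zy',[0,0]).apply([0,0,0])
    A=R.from_euler('z',j[0]); p=u+A.apply([L1*np.sin(j[1])+L2*np.sin(j[1]+j[2]),0,L1*np.cos(j[1])+L2*np.cos(j[1]+j[2])])
    r=R6(j); return p+r.apply([0,0,D]),r
print("fk start",fk(s["qpos"])[0],s["position"])
lo=[-2.89,-.75,.22,-1.18,.11,-2.7];hi=[2.89,2.08,2.7,4.32,2.71,2.7]
def ik(p,r,j0):
    f=lambda j:np.r_[(fk(j)[0]-p)*5,(r.inv()*fk(j)[1]).as_rotvec()]
    o=least_squares(f,np.clip(j0,np.array(lo)+.01,np.array(hi)-.01),bounds=(lo,hi)); return o.x,o.cost
j=np.array([.4,.3,1.5,0,1.3,2.2])
for nm,yaw,t,rk,piv in [("grasp",-13,0,0,None),("lift",-13,0,0,None)]+[("pour",45,t,rk,np.array([.48,-.142,.031])) for t,rk in [(0,0),(15,0),(30,0),(45,0),(50,0),(45,20),(45,-20)]]:
    if piv is None: Rt=R.from_euler('z',yaw,degrees=True); p=np.array([.523,.22,.072+(.1 if nm=="lift" else 0)])
    else: Rt,p=tray_tilt(yaw,t,piv,rk)
    j,c=ik(p,Rt*R.from_matrix(F),j); print(nm,t,rk,np.round(p,3),np.round(j,2),round(c,5))
E
```

```text
model rot err 2.6883162091560297e-16
tray c [0.52823773 0.21670718] yaw -11.75038308701832
handle [0.52815895 0.21704459 0.093     ] lips {'LL': array([0.45579363, 0.30212395]), 'UR': array([0.60109099, 0.13012792]), 'UL': array([0.62741892, 0.26750202]), 'LR': array([0.42864739, 0.16707482])}Traceback (most recent call last):
  File "<stdin>", line 9, in <module>
  File "h.py", line 8, in ray
    f,cx,cy,T=cal(n); d=np.array([(px[0]-cx)/f,(px[1]-cy)/f,1.])
              ~~~^^^
  File "h.py", line 5, in cal
    c=optics.get_calibration(n); f=210/np.tan(np.radians(c["fov_y"])/2)
ValueError: time passes only in moves, steps and waits
```

```bash
sed -i 's/^def cal/import functools\n@functools.lru_cache\ndef cal/' h.py
cat >> plan.py <<'E'
from scipy.optimize import least_squares
D,h,L1,L2=.22,.3,.45,.46   # replaced by guess scaling, only for joint-range checks
def fk(j):
    A=R.from_euler('z',j[0]); p=np.array([0,0,h])+A.apply([L1*np.sin(j[1])+L2*np.sin(j[1]+j[2]),0,L1*np.cos(j[1])+L2*np.cos(j[1]+j[2])])
    r=R6(j); return p+r.apply([0,0,D]),r
lo=np.array([-2.89,-.75,.22,-1.18,.11,-2.7]);hi=np.array([2.89,2.08,2.7,4.32,2.71,2.7])
def ik(p,r,j0):
    f=lambda j:np.r_[(fk(j)[0]-p)*5,(r.inv()*fk(j)[1]).as_rotvec()]
    o=least_squares(f,np.clip(j0,lo+.01,hi-.01),bounds=(lo,hi)); return o.x,o.cost
def delta(p,r):
    s=manip.get_state(); r0=R.from_quat(np.roll(s["ee_rot"],-1))
    return np.round(r0.inv().apply(p-s["position"])*100,2), np.round((r0.inv()*r).as_rotvec(degrees=True),2)
E
python3 - <<'E'
from plan import *
s=manip.get_state()
b=cv2.cvtColor(cv2.imread("pics/t0.png"),cv2.COLOR_BGR2GRAY); m=np.zeros_like(b); m[165:264,310:392]=(b[165:264,310:392]>85)
k,lab,st,_=cv2.connectedComponentsWithStats(m); i=1+np.argmax(st[1:,4]); ys,xs=np.where(lab==i)
T=np.array([ray("top",(x,y),.03)[:2] for x,y in zip(xs,ys)],np.float32); print("dish",cv2.minAreaRect(T*1000))
print("fk start",fk(s["qpos"])[0],s["position"])
j=np.array([.4,.3,1.5,0,1.3,2.2])
for nm,yaw,t,rk,piv in [("grasp",-12,0,0,None),("lift",-12,0,0,None)]+[("pour",45,t,rk,np.array([.48,-.142,.031])) for t,rk in [(0,0),(15,0),(30,0),(45,0),(50,0),(45,20),(45,-20)]]:
    if piv is None: Rt=R.from_euler('z',yaw,degrees=True); p=np.array([.528,.217,.072+(.1 if nm=="lift" else 0)])
    else: Rt,p=tray_tilt(yaw,t,piv,rk)
    j,c=ik(p,Rt*R.from_matrix(F),j); print(nm,t,rk,np.round(p,3),np.round(j,2),round(c,5))
up=R.from_euler('z',-12,degrees=True)*R.from_matrix(F)
print(delta(np.array([.528,.217,.239]),up), delta(np.array([.528,.217,.072]),up))
E
```

```text
dish ((479.15924072265625, -222.69961547851562), (185.18211364746094, 235.8456573486328), 87.81179809570312)
fk start [ 0.13764799 -0.55571353  0.41710884] [ 0.20461453 -0.53741171  0.2393482 ]
grasp 0 0 [0.528 0.217 0.072] [0.39 0.68 1.79 0.   0.68 2.17] 0.0
lift 0 0 [0.528 0.217 0.172] [ 0.39  0.52  1.76 -0.    0.86  2.17] 0.0
pour 0 0 [ 0.494 -0.034  0.099] [-0.07  0.52  1.99 -0.    0.63  0.72] 0.0
pour 15 0 [ 0.494 -0.055  0.124] [-0.22  0.5   1.96  0.37  0.78  0.28] 0.0
pour 30 0 [ 0.494 -0.083  0.144] [-0.37  0.54  1.89  0.59  1.    0.01] 0.0
pour 45 0 [ 0.494 -0.114  0.155] [-0.5   0.63  1.81  0.72  1.24 -0.14] 0.0
pour 50 0 [ 0.494 -0.125  0.157] [-0.54  0.67  1.78  0.75  1.32 -0.18] 0.0
pour 45 20 [ 0.52  -0.106  0.147] [-0.41  0.74  1.62  0.54  1.41  0.1 ] 0.0
pour 45 -20 [ 0.467 -0.108  0.154] [-0.55  0.53  2.01  0.93  1.04 -0.44] 0.0
(array([ 5.707e+01, -5.900e+01,  3.000e-02]), array([ 1.000e-02, -0.000e+00,  3.284e+01])) (array([ 57.07, -59.  ,  16.73]), array([ 1.000e-02, -0.000e+00,  3.284e+01]))
```

{"name": "servo_tool", "arguments": {
  "increments": [
    [3.35, -3.45, 0, 0, 0, 0, -1],
    [3.35, -3.45, 0, 0, 0, 0, -1],
    [3.35, -3.45, 0, 0, 0, 0, -1],
    [3.35, -3.45, 0, 0, 0, 0, -1],
    [3.35, -3.45, 0, 0, 0, 0, -1]
  ],
  "squeeze": 120
}}

```text
clock: 2.0
position: [0.3002, -0.3149, 0.2394]
ee_rot: [0.0, 0.984, 0.18, 0.0]
contact_force: [-0.1, -0.2, 0.4]
width: 0.0853
gripper_force: 0.0
```

{"name": "servo_tool", "arguments": {
  "increments": [
    [3.35, -3.45, 0, 0, 0, 0, -1],
    [3.35, -3.45, 0, 0, 0, 0, -1],
    [3.35, -3.45, 0, 0, 0, 0, -1],
    [3.35, -3.45, 0, 0, 0, 0, -1],
    [3.35, -3.45, 0, 0, 0, 0, -1]
  ]
}}

```text
clock: 2.5
position: [0.3954, -0.094, 0.2397]
ee_rot: [0.0, 0.984, 0.181, 0.001]
contact_force: [1.9, -0.3, -0.2]
width: 0.0855
gripper_force: 0.0
```

{"name": "servo_tool", "arguments": {
  "increments": [
    [3.35, -3.45, 0, 0, 0, 0, -1],
    [3.35, -3.45, 0, 0, 0, 0, -1],
    [3.35, -3.45, 0, 0, 0, 0, -1],
    [3.35, -3.45, 0, 0, 0, 0, -1],
    [3.35, -3.45, 0, 0, 0, 0, -1]
  ]
}}

```text
clock: 3.0
position: [0.4905, 0.1271, 0.2395]
ee_rot: [0.0, 0.983, 0.181, 0.0]
contact_force: [1.3, -0.1, -0.9]
width: 0.0858
gripper_force: 0.0
```

{"name": "servo_tool", "arguments": {
  "increments": [
    [3.35, -3.45, 0, 0, 0, 0, -1],
    [3.35, -3.45, 0, 0, 0, 0, -1],
    [0, 0, 0, 0, 0, 8.2, -1],
    [0, 0, 3, 0, 0, 8.2, -1],
    [0, 0, 3, 0, 0, 8.2, -1]
  ]
}}

```text
clock: 3.5
position: [0.529, 0.2143, 0.1793]
ee_rot: [-0.0, 0.999, -0.035, 0.001]
contact_force: [0.8, 0.6, -0.5]
width: 0.0853
gripper_force: 0.0
```

{"name": "servo_tool", "arguments": {
  "increments": [
    [0, 0, 3, 0, 0, 8.2, -1],
    [0, 0, 2, 0, 0, 0, -1],
    [0, 0, 0, 0, 0, 0, -1],
    [0, 0, 0, 0, 0, 0, -1],
    [0, 0, 0, 0, 0, 0, -1]
  ]
}}

```text
clock: 4.0
position: [0.5293, 0.2136, 0.1308]
ee_rot: [-0.0, 0.995, -0.104, 0.001]
contact_force: [0.4, 0.3, 1.1]
width: 0.0854
gripper_force: 0.0
```

Run:
```python
from plan import *
s=manip.get_state(); print(s["clock"],s["position"],s["qpos"].round(2))
up=R.from_euler('z',-12,degrees=True)*R.from_matrix(F)
print(delta(np.array([.528,.217,.072]),up))
im=optics.get_image("scene"); c=im[130:260,290:450]; cv2.imwrite("pics/s1.png",cv2.resize(c,None,fx=4,fy=4,interpolation=cv2.INTER_CUBIC)[:,:,::-1])
```

```text
4.0 [0.52930623 0.21363533 0.13075264] [ 0.26  0.35  1.68 -0.    1.11  2.04]
(array([-0.21, -0.29,  5.88]), array([-0.07, -0.15,  0.05]))
```

View pics/s1.png

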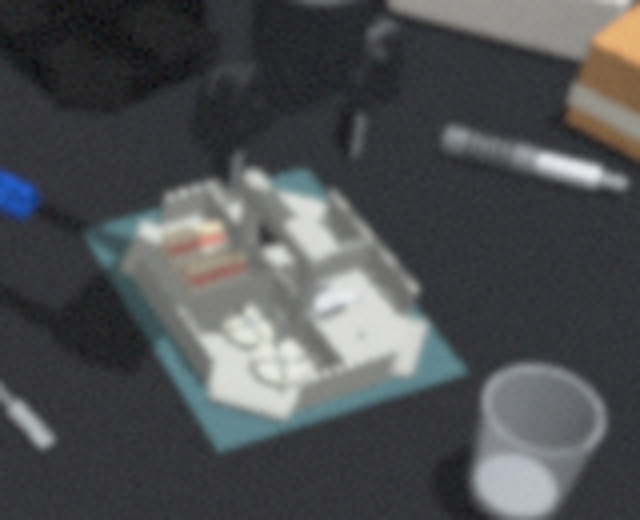

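The crop shows the two fingertips at (237,165) and (357,150), one either side of the handle bar at about (270,215). Models are at (205,255). I'll descend and close.

{"name": "servo_tool", "arguments": {
  "increments": [
    [-0.2, -0.3, 2, 0, 0, 0, -1],
    [0, 0, 2, 0, 0, 0, -1],
    [0, 0, 1.9, 0, 0, 0, -1],
    [0, 0, 0, 0, 0, 0, -1],
    [0, 0, 0, 0, 0, 0, 0.3]
  ]
}}

```text
clock: 4.55
position: [0.5275, 0.2169, 0.0713]
ee_rot: [-0.0, 0.995, -0.104, 0.001]
contact_force: [0.2, 0.1, 0.2]
width: 0.0734
gripper_force: 0.0
```

{"name": "servo_tool", "arguments": {
  "increments": [
    [0, 0, 0, 0, 0, 0, 1],
    [0, 0, 0, 0, 0, 0, 1],
    [0, 0, 0, 0, 0, 0, 1],
    [0, 0, 0, 0, 0, 0, 1],
    [0, 0, 0, 0, 0, 0, 1]
  ],
  "squeeze": 120
}}

```text
clock: 5.05
position: [0.5275, 0.2172, 0.0714]
ee_rot: [-0.001, 0.995, -0.104, 0.001]
contact_force: [0.5, 1.9, 5.6]
width: 0.0143
gripper_force: 117.9
```

Run:
```python
from plan import *
s=manip.get_state(); print(s)
```

```text
{'clock': 5.05, 'qpos': array([2.68360460e-01, 4.09912713e-01, 1.75725148e+00, 4.51779369e-04,
       9.72365852e-01, 2.04755103e+00]), 'qd': array([ 0.00072745,  0.0003779 , -0.00151795,  0.00672182,  0.01515857,
        0.00071375]), 'effort': array([ -0.77724835, -41.06277466, -17.82186091,  -0.3066236 ,
        -0.17149096,   0.05653802]), 'position': array([0.5274743 , 0.21716643, 0.07135282]), 'ee_rot': array([-5.49346478e-04,  9.94562620e-01, -1.04134991e-01,  8.92572036e-04]), 'contact_force': array([0.47651545, 1.89304756, 5.5969987 ]), 'moment': array([0.08568024, 0.13809739, 0.06585113]), 'gripper_force': 117.94026017189026, 'width': 0.014290260260206711}
```

{"name": "servo_tool", "arguments": {
  "increments": [
    [0, 0, -0.5, 0, 0, 0, 1],
    [0, 0, -1, 0, 0, 0, 1],
    [0, 0, -1.5, 0, 0, 0, 1],
    [0, 0, -2, 0, 0, 0, 1],
    [0, 0, -2, 0, 0, 0, 1]
  ]
}}

```text
clock: 5.55
position: [0.5259, 0.2163, 0.1403]
ee_rot: [0.001, 0.995, -0.104, -0.001]
contact_force: [0.3, -0.6, -5.1]
width: 0.0138
gripper_force: 117.3
```

Run:
```python
from plan import *
s=manip.get_state(); print(s["position"],s["ee_rot"].round(3),s["contact_force"].round(1),s["moment"].round(2),s["width"])
Rt,p=tray_tilt(43,0,np.array([.479,-.146,.061]))
print(p,delta(p,Rt*R.from_matrix(F)))
```

```text
[0.52593622 0.21632657 0.14034865] [ 0.001  0.995 -0.104 -0.001] [ 0.3 -0.6 -5.1] [ 0.07 -0.03 -0.05] 0.013816279531632452
[ 0.4968944  -0.03879613  0.1288    ] (array([ 2.45, 25.56,  1.19]), array([ 2.000e-02,  1.500e-01, -5.496e+01]))
```

{"name": "servo_tool", "arguments": {
  "increments": [
    [0, 0.5, 0, 0, 0, 0, 1],
    [0.1, 1, 0, 0, 0, 0, 1],
    [0.2, 1.5, 0, 0, 0, 0, 1],
    [0.25, 2, 0, 0, 0, 0, 1],
    [0.25, 2.5, 0, 0, 0, 0, 1]
  ]
}}

```text
clock: 6.05
position: [0.5179, 0.14, 0.1388]
ee_rot: [0.001, 0.995, -0.104, -0.001]
contact_force: [-0.2, -0.8, -5.1]
width: 0.0143
gripper_force: 117.4
```

{"name": "servo_tool", "arguments": {
  "increments": [
    [0.25, 2.5, 0, 0, 0, 0, 1],
    [0.25, 2.5, 0, 0, 0, 0, 1],
    [0.25, 2.5, 0, 0, 0, 0, 1],
    [0.25, 2.5, 0, 0, 0, 0, 1],
    [0.25, 2.5, 0, 0, 0, 0, 1]
  ]
}}

```text
clock: 6.55
position: [0.5035, 0.0146, 0.1389]
ee_rot: [0.0, 0.995, -0.104, -0.002]
contact_force: [-0.0, 0.1, -5.7]
width: 0.0141
gripper_force: 117.3
```

{"name": "servo_tool", "arguments": {
  "increments": [
    [0.2, 2, 0, 0, 0, 0, 1],
    [0.1, 1.5, 0, 0, 0, 0, 1],
    [0.1, 1, 0, 0, 0, 0, 1],
    [0, 0.5, 0, 0, 0, 0, 1],
    [0, 0, 0, 0, 0, -2, 1]
  ]
}}

```text
clock: 7.05
position: [0.4982, -0.0337, 0.1397]
ee_rot: [-0.0, 0.996, -0.087, -0.001]
contact_force: [-0.4, 0.1, -4.4]
width: 0.0144
gripper_force: 117.4
```

{"name": "servo_tool", "arguments": {
  "increments": [
    [0, 0, 0, 0, 0, -4, 1],
    [0, 0, 0, 0, 0, -6, 1],
    [0, 0, 0, 0, 0, -7, 1],
    [0, 0, 0, 0, 0, -7, 1],
    [0, 0, 0, 0, 0, -7, 1]
  ]
}}

```text
clock: 7.55
position: [0.4984, -0.0326, 0.1398]
ee_rot: [-0.0, 0.983, 0.185, -0.001]
contact_force: [-0.7, 1.0, -5.0]
width: 0.0142
gripper_force: 117.4
```

{"name": "servo_tool", "arguments": {
  "increments": [
    [0, 0, 0, 0, 0, -7, 1],
    [0, 0, 0, 0, 0, -7, 1],
    [0, 0, 0, 0, 0, -5, 1],
    [0, 0, 0, 0, 0, -3, 1],
    [0, 0, 0, 0, 0, 0, 1]
  ]
}}

```text
clock: 8.05
position: [0.4985, -0.0326, 0.1399]
ee_rot: [-0.0, 0.93, 0.367, -0.0]
contact_force: [0.4, -0.4, -6.0]
width: 0.0143
gripper_force: 117.4
```

Run:
```python
from plan import *
s=manip.get_state(); print(s["position"],s["qpos"].round(2),s["contact_force"].round(1),s["moment"].round(2),s["width"])
Rt,p=tray_tilt(43,0,np.array([.479,-.146,.061])); print(delta(p,Rt*R.from_matrix(F)))
c=np.array([-8.62,6.62,6.78])
for a in(1,1.5,2,3): print(a,c-R.from_rotvec([a,a,0],degrees=True).apply(c))
o=save("top","x.png"); im=optics.get_image("scene")
f=np.vstack([cv2.resize(o[150:270,190:400],None,fx=2.8,fy=2.8)[:,:560],cv2.resize(im[150:320,150:430],None,fx=2,fy=1.55)[:260]])
cv2.imwrite("pics/p1.png",f[:,:,::-1])
```

```text
[ 0.49847584 -0.03257886  0.13986555] [-0.2   0.24  1.82  0.    1.08  0.61] [ 0.4 -0.4 -6. ] [ 0.08 -0.02  0.06] 0.014283752207344123
(array([-0.54,  0.35,  1.11]), array([-0.06,  0.03,  0.06]))
1 [-0.12064238  0.12064238 -0.26389597]
1.5 [-0.1826815   0.1826815  -0.39424471]
2 [-0.24585339  0.24585339 -0.52350077]
3 [-0.37555676  0.37555676 -0.77865625]
```

View pics/p1.png

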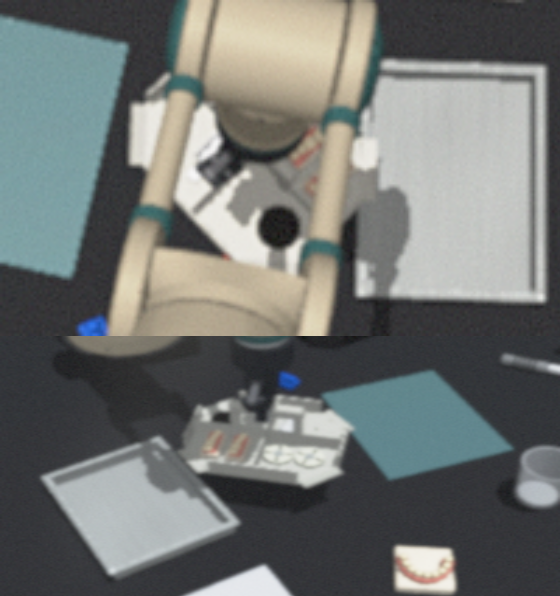

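The picture shows the tray held with everything still in its compartments. Lip2 overhangs the dish's near rim (top half, (365,152)) and the models are at (310,150). Next I'll pre-tilt to about 12° in the air, about the lip.

{"name": "servo_tool", "arguments": {
  "increments": [
    [-0.55, 0.35, 0.5, 0, 0, 0, 1],
    [-0.18, 0.18, -0.39, 1.5, 1.5, 0, 1],
    [-0.31, 0.31, -0.65, 2.5, 2.5, 0, 1],
    [-0.31, 0.31, -0.65, 2.5, 2.5, 0, 1],
    [-0.25, 0.25, -0.52, 2, 2, 0, 1]
  ]
}}

```text
clock: 8.65
position: [0.4967, -0.0569, 0.1561]
ee_rot: [-0.096, 0.925, 0.365, 0.042]
contact_force: [0.2, -0.0, -5.1]
width: 0.0141
gripper_force: 117.6
```

```bash
cat >> plan.py <<'E'
def where():
    s=manip.get_state(); r=R.from_quat(np.roll(s["ee_rot"],-1)); rt=r*R.from_matrix(F).inv()
    z=rt.apply([0,0,1]); print("t",round(s["clock"],2),"tilt",round(np.degrees(np.arccos(z[2])),1),"dir",round(np.degrees(np.arctan2(z[1],z[0])),1),"pivot",(s["position"]+rt.apply(PIV-GR)).round(4),"F",s["contact_force"].round(1),"M",s["moment"].round(2),"q",s["qpos"].round(2))
    print("world down 1cm in tool", (r.inv().apply([0,0,-1])).round(2))
    return s,r
E
python3 -c "
from plan import *
where()"
```

```text
t 8.65 tilt 12.1 dir -92.1 pivot [ 0.4795 -0.1476  0.0673] F [ 0.2 -0.  -5.1] M [-0.29  0.02 -0.03] q [-0.4   0.25  1.78  0.21  1.19  0.34]
world down 1cm in tool [-0.15  0.15  0.98]
```

{"name": "servo_tool", "arguments": {
  "increments": [
    [-0.08, 0.08, 0.5, 0, 0, 0, 1],
    [-0.15, 0.15, 1, 0, 0, 0, 1],
    [-0.15, 0.15, 1, 0, 0, 0, 1],
    [-0.08, 0.08, 0.5, 0, 0, 0, 1],
    [-0.03, 0.03, 0.2, 0, 0, 0, 1]
  ]
}}

```text
clock: 9.15
position: [0.4959, -0.0549, 0.1221]
ee_rot: [-0.097, 0.925, 0.365, 0.041]
contact_force: [-0.1, 1.1, -4.5]
width: 0.0146
gripper_force: 117.6
```

{"name": "servo_tool", "arguments": {
  "increments": [
    [-0.03, 0.03, 0.2, 0, 0, 0, 1],
    [0, 0, 0, 0, 0, 0, 1],
    [-0.01, 0.01, 0.1, 0, 0, 0, 1],
    [0, 0, 0, 0, 0, 0, 1],
    [0, 0, 0, 0, 0, 0, 1]
  ]
}}

```text
clock: 9.65
position: [0.4969, -0.0559, 0.1206]
ee_rot: [-0.096, 0.925, 0.365, 0.042]
contact_force: [0.0, -1.2, -5.1]
width: 0.0145
gripper_force: 117.6
```

```bash
python3 -c "
from plan import *
where()"
```

```text
t 9.65 tilt 12.0 dir -92.1 pivot [ 0.4797 -0.1466  0.0318] F [ 0.  -1.2 -5.1] M [-0.3  -0.02 -0.02] q [-0.39  0.29  1.83  0.22  1.11  0.32]
world down 1cm in tool [-0.15  0.15  0.98]
```

{"name": "servo_tool", "arguments": {
  "increments": [
    [-0.01, 0.01, 0.1, 0, 0, 0, 1],
    [0, 0, 0.1, 0, 0, 0, 1],
    [-0.01, 0.01, 0.1, 0, 0, 0, 1],
    [0, 0, 0, 0, 0, 0, 1],
    [0, 0, 0, 0, 0, 0, 1]
  ]
}}

```text
clock: 10.15
position: [0.4968, -0.0554, 0.1174]
ee_rot: [-0.096, 0.925, 0.365, 0.042]
contact_force: [0.1, 1.4, -4.3]
width: 0.0141
gripper_force: 117.8
```

```bash
python3 -c "
from plan import *
where()"
```

```text
t 10.15 tilt 12.0 dir -92.0 pivot [ 0.4796 -0.1461  0.0287] F [ 0.1  1.4 -4.3] M [-0.35  0.04 -0.03] q [-0.39  0.29  1.84  0.22  1.1   0.32]
world down 1cm in tool [-0.15  0.15  0.98]
```

{"name": "servo_tool", "arguments": {
  "increments": [
    [-0.01, 0.01, 0.1, 0, 0, 0, 1],
    [0, 0, 0, 0, 0, 0, 1],
    [-0.01, 0.01, 0.1, 0, 0, 0, 1],
    [0, 0, 0, 0, 0, 0, 1],
    [0, 0, 0, 0, 0, 0, 1]
  ]
}}

```text
clock: 10.65
position: [0.4972, -0.0546, 0.1166]
ee_rot: [-0.096, 0.925, 0.365, 0.043]
contact_force: [-2.3, 4.3, 7.0]
width: 0.0142
gripper_force: 119.4
```

```bash
python3 -c "
from plan import *
where()
im=save('scene','x.png'); c=im[180:290,160:340]; cv2.imwrite('pics/p2.png',cv2.resize(c,None,fx=4,fy=4,interpolation=cv2.INTER_CUBIC)[:,:,::-1])"
```

```text
t 10.65 tilt 12.1 dir -92.3 pivot [ 0.48   -0.1452  0.0277] F [-2.3  4.3  7. ] M [-0.03  0.41 -0.08] q [-0.39  0.29  1.84  0.22  1.1   0.32]
world down 1cm in tool [-0.15  0.15  0.98]
```

View pics/p2.png

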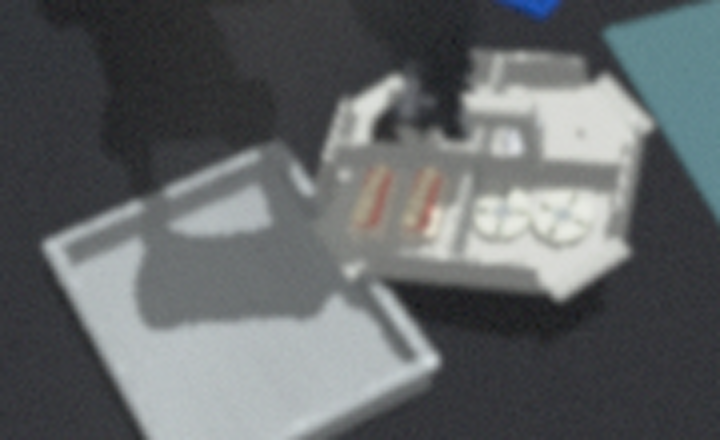

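The picture shows the lip at (345,240) resting over the dish's near rim. The models are still at (375,200) and (425,200), and the plates, jaw tray and former are in place. Contact is about 12 N. Now I'll tip about the lip in small steps.

{"name": "servo_tool", "arguments": {
  "increments": [
    [-0.12, 0.12, -0.31, 1, 1, 0, 1],
    [-0.12, 0.12, -0.26, 1, 1, 0, 1],
    [-0.12, 0.12, -0.26, 1, 1, 0, 1],
    [0, 0, 0, 0, 0, 0, 1],
    [0, 0, 0, 0, 0, 0, 1]
  ]
}}

```text
clock: 11.2
position: [0.4972, -0.0621, 0.1232]
ee_rot: [-0.131, 0.921, 0.362, 0.058]
contact_force: [-0.1, 4.3, 7.4]
width: 0.0141
gripper_force: 119.3
```

```bash
python3 -c "
from plan import *
where()"
```

```text
t 11.2 tilt 16.4 dir -92.3 pivot [ 0.4801 -0.1457  0.0277] F [-0.1  4.3  7.4] M [ 0.19  0.26 -0.07] q [-0.45  0.3   1.82  0.29  1.15  0.23]
world down 1cm in tool [-0.2   0.2   0.96]
```

Steady at about 12 N. I'll continue in small steps, checking each for slides.

{"name": "servo_tool", "arguments": {
  "increments": [
    [-0.12, 0.12, -0.31, 1, 1, 0, 1],
    [-0.12, 0.12, -0.26, 1, 1, 0, 1],
    [-0.12, 0.12, -0.26, 1, 1, 0, 1],
    [0, 0, 0, 0, 0, 0, 1],
    [0, 0, 0, 0, 0, 0, 1]
  ]
}}

```text
clock: 11.7
position: [0.4969, -0.0703, 0.1289]
ee_rot: [-0.164, 0.916, 0.36, 0.072]
contact_force: [-0.5, 3.1, 5.3]
width: 0.0142
gripper_force: 118.9
```

```bash
cat > look.py <<'E'
from plan import *
where()
a=optics.get_image("scene"); b=cv2.imread("x.png")[:,:,::-1]
print("changed px",int((abs(a.astype(int)-b).max(2)>40)[200:300,170:300].sum()))
m=finder.tip_of("model_a","scene"); 
print([(np.round(d["at"]),round(d["p"],2)) for d in m[:5]])
h=cv2.cvtColor(a,cv2.COLOR_RGB2HSV); red=((h[:,:,0]<8)|(h[:,:,0]>170))&(h[:,:,1]>90)&(h[:,:,2]>80); red[:190]=0;red[300:]=0;red[:,:165]=0;red[:,275:]=0
n,l,st,c=cv2.connectedComponentsWithStats(red.astype(np.uint8)); print([(c[i].round(),st[i,4]) for i in range(1,n) if st[i,4]>6])
E
python3 look.py
```

```text
t 11.7 tilt 20.6 dir -92.2 pivot [ 0.4801 -0.1467  0.0275] F [-0.5  3.1  5.3] M [0.09 0.1  0.01] q [-0.51  0.32  1.8   0.34  1.21  0.16]
world down 1cm in tool [-0.25  0.25  0.94]
changed px 1746
[(array([256., 232.]), 0.75), (array([291., 183.]), 0.49), (array([267., 231.]), 0.45)]
[]
```

{"name": "servo_tool", "arguments": {
  "increments": [
    [-0.12, 0.12, -0.28, 1, 1, 0, 1],
    [-0.12, 0.12, -0.26, 1, 1, 0, 1],
    [-0.06, 0.06, -0.13, 0.5, 0.5, 0, 1],
    [0, 0, 0, 0, 0, 0, 1],
    [0, 0, 0, 0, 0, 0, 1]
  ]
}}

```text
clock: 12.3
position: [0.4964, -0.0767, 0.1331]
ee_rot: [-0.191, 0.91, 0.359, 0.083]
contact_force: [2.2, 1.4, 2.7]
width: 0.0143
gripper_force: 118.8
```

```bash
sed -i 's/>90)&(h\[:,:,2\]>80/>60)\&(h[:,:,2]>60/' look.py; python3 look.py
```

```text
t 12.3 tilt 24.0 dir -92.1 pivot [ 0.4799 -0.147   0.0273] F [2.2 1.4 2.7] M [-0.38 -0.15 -0.1 ] q [-0.55  0.34  1.79  0.38  1.26  0.1 ]
world down 1cm in tool [-0.29  0.29  0.91]
changed px 1993
[(array([250., 226.]), 0.63), (array([263., 231.]), 0.61), (array([289., 180.]), 0.48)]
[(array([263., 230.]), np.int32(30)), (array([251., 230.]), np.int32(27))]
```

{"name": "servo_tool", "arguments": {
  "increments": [
    [-0.12, 0.12, -0.26, 1, 1, 0, 1],
    [-0.06, 0.06, -0.13, 0.5, 0.5, 0, 1],
    [-0.06, 0.06, -0.13, 0.5, 0.5, 0, 1],
    [0, 0, 0, 0, 0, 0, 1],
    [0, 0, 0, 0, 0, 0, 1]
  ]
}}

```text
clock: 12.9
position: [0.496, -0.0815, 0.1365]
ee_rot: [-0.213, 0.905, 0.357, 0.093]
contact_force: [1.3, 0.1, 1.8]
width: 0.0141
gripper_force: 118.5
```

```bash
python3 look.py
```

```text
t 12.9 tilt 26.9 dir -92.0 pivot [ 0.4796 -0.1465  0.0273] F [1.3 0.1 1.8] M [-0.53 -0.12 -0.01] q [-0.59  0.35  1.78  0.41  1.3   0.06]
world down 1cm in tool [-0.32  0.32  0.89]
changed px 2139
[(array([250., 230.]), 0.64), (array([258., 234.]), 0.49), (array([291., 180.]), 0.44), (array([126., 331.]), 0.42)]
[(array([250., 231.]), np.int32(31)), (array([258., 233.]), np.int32(33))]
```

{"name": "servo_tool", "arguments": {
  "increments": [
    [-0.06, 0.06, -0.13, 0.5, 0.5, 0, 1],
    [-0.06, 0.06, -0.13, 0.5, 0.5, 0, 1],
    [-0.06, 0.06, -0.13, 0.5, 0.5, 0, 1],
    [0, 0, 0, 0, 0, 0, 1],
    [0, 0, 0, 0, 0, 0, 1]
  ]
}}

```text
clock: 13.5
position: [0.4958, -0.0854, 0.1388]
ee_rot: [-0.23, 0.901, 0.355, 0.1]
contact_force: [1.5, -0.7, 1.4]
width: 0.014
gripper_force: 118.5
```

```bash
python3 look.py
```

```text
t 13.5 tilt 29.0 dir -92.0 pivot [ 0.4796 -0.1463  0.0272] F [ 1.5 -0.7  1.4] M [-0.69 -0.18 -0.06] q [-0.61  0.36  1.77  0.43  1.33  0.04]
world down 1cm in tool [-0.34  0.34  0.87]
changed px 2281
[(array([252., 231.]), 0.56), (array([260., 236.]), 0.5), (array([290., 181.]), 0.41)]
[(array([249., 231.]), np.int32(29)), (array([257., 234.]), np.int32(31))]
```

{"name": "servo_tool", "arguments": {
  "increments": [
    [-0.06, 0.06, -0.12, 0.5, 0.5, 0, 1],
    [-0.06, 0.06, -0.12, 0.5, 0.5, 0, 1],
    [-0.06, 0.06, -0.12, 0.5, 0.5, 0, 1],
    [0, 0, 0, 0, 0, 0, 1],
    [0, 0, 0, 0, 0, 0, 1]
  ]
}}

```text
clock: 14.1
position: [0.4957, -0.0893, 0.1408]
ee_rot: [-0.246, 0.896, 0.353, 0.107]
contact_force: [0.5, -1.6, 2.5]
width: 0.0142
gripper_force: 118.7
```

```bash
python3 look.py
```

```text
t 14.1 tilt 31.1 dir -92.0 pivot [ 0.4796 -0.1459  0.0271] F [ 0.5 -1.6  2.5] M [-0.56 -0.06  0.  ] q [-0.63  0.38  1.76  0.45  1.36  0.01]
world down 1cm in tool [-0.37  0.37  0.86]
changed px 2362
[(array([255., 239.]), 0.69), (array([243., 236.]), 0.59)]
[(array([252., 237.]), np.int32(31)), (array([242., 237.]), np.int32(32))]
```

{"name": "servo_tool", "arguments": {
  "increments": [
    [-0.06, 0.06, -0.12, 0.5, 0.5, 0, 1],
    [0, 0, 0, 0, 0, 0, 1],
    [-0.06, 0.06, -0.12, 0.5, 0.5, 0, 1],
    [0, 0, 0, 0, 0, 0, 1],
    [0, 0, 0, 0, 0, 0, 1]
  ]
}}

```text
clock: 14.7
position: [0.4956, -0.0919, 0.1421]
ee_rot: [-0.257, 0.893, 0.352, 0.112]
contact_force: [0.9, 0.2, 5.5]
width: 0.0141
gripper_force: 119.0
```

```bash
python3 look.py
```

```text
t 14.7 tilt 32.6 dir -92.0 pivot [ 0.4797 -0.1457  0.0269] F [0.9 0.2 5.5] M [-0.53 -0.09  0.04] q [-0.65  0.39  1.75  0.46  1.38 -0.01]
world down 1cm in tool [-0.38  0.38  0.84]
changed px 2403
[(array([237., 242.]), 0.68), (array([254., 236.]), 0.6), (array([290., 178.]), 0.45)]
[(array([252., 238.]), np.int32(32)), (array([234., 248.]), np.int32(30))]
```

{"name": "servo_tool", "arguments": {
  "increments": [
    [-0.06, 0.06, -0.12, 0.5, 0.5, 0, 1],
    [0, 0, 0, 0, 0, 0, 1],
    [-0.06, 0.06, -0.12, 0.5, 0.5, 0, 1],
    [0, 0, 0, 0, 0, 0, 1],
    [0, 0, 0, 0, 0, 0, 1]
  ]
}}

```text
clock: 15.3
position: [0.4956, -0.0947, 0.1433]
ee_rot: [-0.268, 0.89, 0.351, 0.117]
contact_force: [1.0, -0.3, 6.6]
width: 0.0142
gripper_force: 119.3
```

```bash
python3 look.py
python3 -c "
from plan import *
im=save('scene','y.png'); c=im[180:290,160:340]; cv2.imwrite('pics/p3.png',cv2.resize(c,None,fx=4,fy=4,interpolation=cv2.INTER_CUBIC)[:,:,::-1])"
```

```text
t 15.3 tilt 34.0 dir -92.0 pivot [ 0.4797 -0.1455  0.0268] F [ 1.  -0.3  6.6] M [-0.43 -0.08 -0.01] q [-0.66  0.4   1.74  0.48  1.4  -0.02]
world down 1cm in tool [-0.4   0.4   0.83]
changed px 2434
[(array([236., 244.]), 0.72), (array([255., 238.]), 0.52), (array([289., 177.]), 0.42)]
[(array([252., 237.]), np.int32(36)), (array([231., 250.]), np.int32(27))]
```

View pics/p3.png

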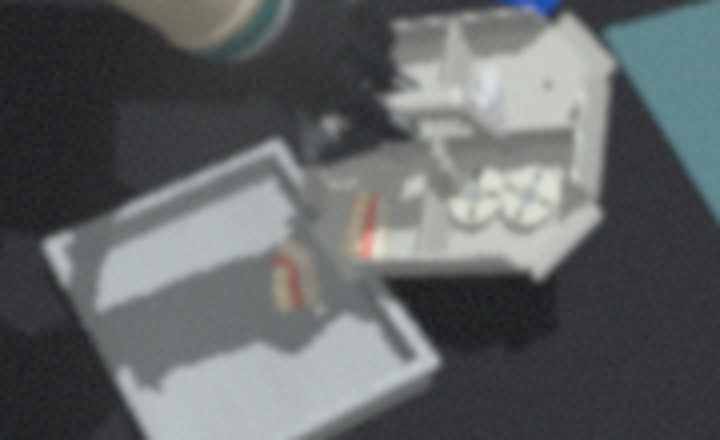

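One model is in the dish at (295,278). The second is still in the tray at (365,225), and the other parts haven't moved. I'll keep tipping.

{"name": "servo_tool", "arguments": {
  "increments": [
    [-0.06, 0.06, -0.15, 0.5, 0.5, 0, 1],
    [-0.06, 0.06, -0.13, 0.5, 0.5, 0, 1],
    [-0.06, 0.06, -0.12, 0.5, 0.5, 0, 1],
    [0, 0, 0, 0, 0, 0, 1],
    [0, 0, 0, 0, 0, 0, 1]
  ]
}}

```text
clock: 15.95
position: [0.4954, -0.0991, 0.1451]
ee_rot: [-0.285, 0.884, 0.348, 0.124]
contact_force: [1.3, -0.3, 6.5]
width: 0.0145
gripper_force: 119.2
```

```bash
python3 look.py
```

```text
t 15.95 tilt 36.2 dir -92.0 pivot [ 0.4797 -0.1455  0.0268] F [ 1.3 -0.3  6.5] M [-0.34 -0.07  0.01] q [-0.69  0.41  1.73  0.49  1.43 -0.05]
world down 1cm in tool [-0.42  0.42  0.81]
changed px 2504
[(array([254., 238.]), 0.54), (array([288., 179.]), 0.45), (array([236., 243.]), 0.44), (array([126., 334.]), 0.22)]
[(array([252., 237.]), np.int32(32)), (array([231., 250.]), np.int32(26))]
```

{"name": "servo_tool", "arguments": {
  "increments": [
    [-0.06, 0.06, -0.13, 0.5, 0.5, 0, 1],
    [-0.06, 0.06, -0.12, 0.5, 0.5, 0, 1],
    [-0.06, 0.06, -0.12, 0.5, 0.5, 0, 1],
    [0, 0, 0, 0, 0, 0, 1],
    [0, 0, 0, 0, 0, 0, 1]
  ]
}}

```text
clock: 16.55
position: [0.4953, -0.1034, 0.1467]
ee_rot: [-0.301, 0.879, 0.346, 0.131]
contact_force: [1.2, -0.3, 7.6]
width: 0.0141
gripper_force: 119.3
```

```bash
python3 look.py
```

```text
t 16.55 tilt 38.3 dir -92.0 pivot [ 0.4797 -0.1454  0.0267] F [ 1.2 -0.3  7.6] M [-0.33  0.04 -0.04] q [-0.71  0.43  1.72  0.51  1.46 -0.07]
world down 1cm in tool [-0.44  0.44  0.78]
changed px 2581
[(array([236., 244.]), 0.73), (array([289., 180.]), 0.63), (array([251., 238.]), 0.58), (array([247., 240.]), 0.42)]
[(array([250., 237.]), np.int32(32)), (array([231., 249.]), np.int32(26))]
```

{"name": "servo_tool", "arguments": {
  "increments": [
    [-0.06, 0.06, -0.13, 0.5, 0.5, 0, 1],
    [-0.06, 0.06, -0.13, 0.5, 0.5, 0, 1],
    [-0.06, 0.06, -0.13, 0.5, 0.5, 0, 1],
    [0, 0, 0, 0, 0, 0, 1],
    [0, 0, 0, 0, 0, 0, 1]
  ]
}}

```text
clock: 17.15
position: [0.4952, -0.1079, 0.1481]
ee_rot: [-0.317, 0.873, 0.344, 0.138]
contact_force: [-0.0, -1.8, 6.8]
width: 0.0143
gripper_force: 119.3
```

```bash
python3 look.py
```

```text
t 17.15 tilt 40.4 dir -92.0 pivot [ 0.4797 -0.1454  0.0266] F [-0.  -1.8  6.8] M [-0.23 -0.06 -0.04] q [-0.73  0.45  1.71  0.53  1.49 -0.09]
world down 1cm in tool [-0.46  0.46  0.76]
changed px 2632
[(array([245., 244.]), 0.73), (array([236., 246.]), 0.7), (array([286., 180.]), 0.48)]
[(array([240., 244.]), np.int32(17)), (array([230., 251.]), np.int32(25))]
```

{"name": "servo_tool", "arguments": {
  "increments": [
    [-0.06, 0.06, -0.13, 0.5, 0.5, 0, 1],
    [-0.06, 0.06, -0.12, 0.5, 0.5, 0, 1],
    [-0.06, 0.06, -0.12, 0.5, 0.5, 0, 1],
    [0, 0, 0, 0, 0, 0, 1],
    [0, 0, 0, 0, 0, 0, 1]
  ]
}}

```text
clock: 17.75
position: [0.495, -0.1123, 0.1493]
ee_rot: [-0.333, 0.867, 0.342, 0.145]
contact_force: [-0.0, -0.5, 6.4]
width: 0.0141
gripper_force: 119.3
```

```bash
python3 look.py
python3 -c "
from plan import *
im=save('scene','y.png'); c=im[190:290,190:310]; cv2.imwrite('pics/p4.png',cv2.resize(c,None,fx=6,fy=6,interpolation=cv2.INTER_CUBIC)[:,:,::-1])"
```

```text
t 17.75 tilt 42.6 dir -92.0 pivot [ 0.4797 -0.1453  0.0265] F [-0.  -0.5  6.4] M [-0.32  0.02 -0.08] q [-0.74  0.47  1.7   0.54  1.52 -0.11]
world down 1cm in tool [-0.48  0.48  0.74]
changed px 2721
[(array([236., 244.]), 0.59), (array([244., 246.]), 0.44), (array([287., 180.]), 0.44)]
[(array([240., 244.]), np.int32(16)), (array([230., 251.]), np.int32(25))]
```

View pics/p4.png

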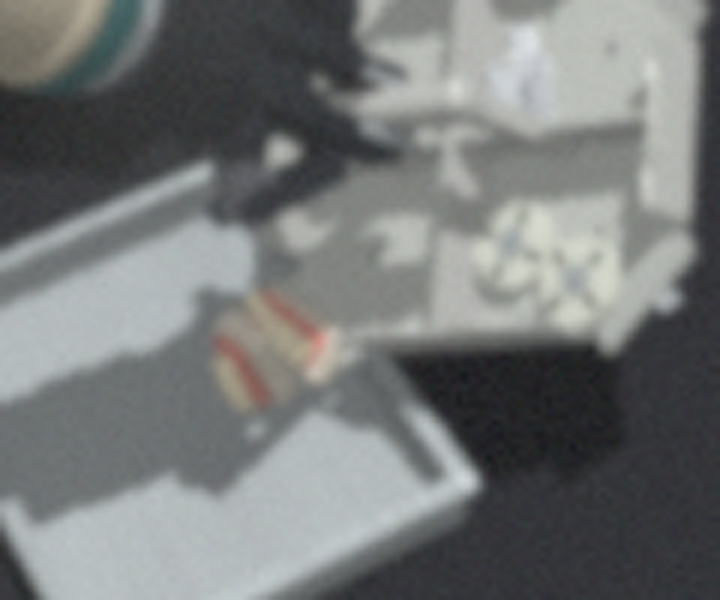

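The second model hangs half out over the lip at (300,330), wedged behind the first at (240,370). The plates, jaw tray and the rest are fine. I'll draw the tray up slowly while it stays tipped.

{"name": "servo_tool", "arguments": {
  "increments": [
    [0.1, -0.1, -0.15, 0, 0, 0, 1],
    [0.1, -0.1, -0.15, 0, 0, 0, 1],
    [0.1, -0.1, -0.15, 0, 0, 0, 1],
    [0.1, -0.1, -0.15, 0, 0, 0, 1],
    [0.1, -0.1, -0.15, 0, 0, 0, 1]
  ]
}}

```text
clock: 18.4
position: [0.4946, -0.1118, 0.1588]
ee_rot: [-0.332, 0.867, 0.342, 0.144]
contact_force: [0.0, 0.5, -4.0]
width: 0.0142
gripper_force: 117.9
```

```bash
python3 look.py
```

```text
t 18.4 tilt 42.4 dir -91.9 pivot [ 0.4792 -0.145   0.036 ] F [ 0.   0.5 -4. ] M [-0.92  0.04  0.04] q [-0.74  0.46  1.69  0.54  1.54 -0.09]
world down 1cm in tool [-0.48  0.48  0.74]
changed px 2708
[(array([243., 242.]), 0.62), (array([290., 180.]), 0.58), (array([236., 244.]), 0.57)]
[(array([237., 243.]), np.int32(26)), (array([229., 252.]), np.int32(20))]
```

{"name": "servo_tool", "arguments": {
  "increments": [
    [0.1, -0.1, -0.15, 0, 0, 0, 1],
    [0.1, -0.1, -0.15, 0, 0, 0, 1],
    [0.1, -0.1, -0.15, 0, 0, 0, 1],
    [0.1, -0.1, -0.15, 0, 0, 0, 1],
    [0.1, -0.1, -0.15, 0, 0, 0, 1]
  ]
}}

```text
clock: 19.0
position: [0.4949, -0.1118, 0.1696]
ee_rot: [-0.332, 0.867, 0.342, 0.144]
contact_force: [1.0, -0.4, -4.3]
width: 0.0142
gripper_force: 117.9
```

```bash
python3 look.py
```

```text
t 19.0 tilt 42.4 dir -92.0 pivot [ 0.4796 -0.1451  0.0469] F [ 1.  -0.4 -4.3] M [-0.98  0.08  0.03] q [-0.74  0.44  1.68  0.54  1.56 -0.08]
world down 1cm in tool [-0.48  0.48  0.74]
changed px 2860
[(array([221., 254.]), 0.61), (array([244., 247.]), 0.56)]
[(array([242., 247.]), np.int32(24))]
```

```bash
python3 -c "
from plan import *
a=save('scene','y.png'); b=save('top','z.png')
f=np.hstack([cv2.resize(a[200:290,180:290],None,fx=5,fy=5)[:,:400],cv2.resize(b[160:270,295:395],None,fx=4,fy=4.09)[:450,:400]])
cv2.imwrite('pics/p5.png',f[:,:,::-1])"
```

```text
(no output)
```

View pics/p5.png

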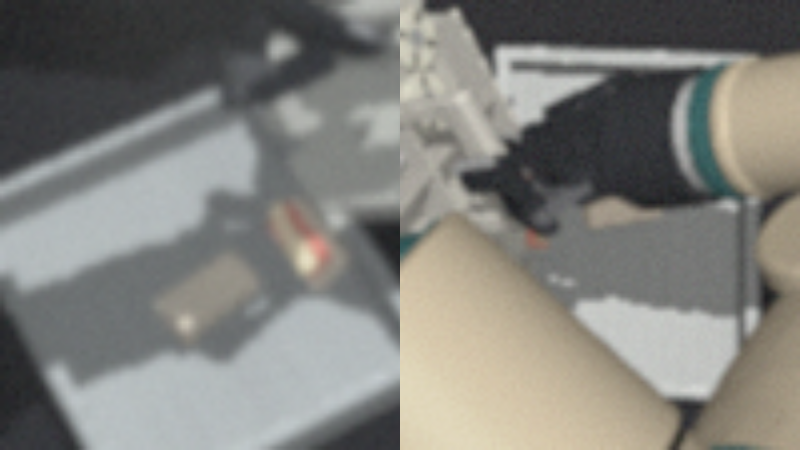

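Left half: the first model lies at (205,295) in the dish. The second is at (305,245), inside the near rim and just below the lip. I'll raise further and check that both are clear.

{"name": "servo_tool", "arguments": {
  "increments": [
    [0.19, -0.19, -0.3, 0, 0, 0, 1],
    [0.29, -0.29, -0.45, 0, 0, 0, 1],
    [0.38, -0.38, -0.6, 0, 0, 0, 1],
    [0.38, -0.38, -0.6, 0, 0, 0, 1],
    [0.29, -0.29, -0.45, 0, 0, 0, 1]
  ]
}}

```text
clock: 19.7
position: [0.495, -0.1121, 0.2028]
ee_rot: [-0.331, 0.867, 0.342, 0.144]
contact_force: [0.2, -0.5, -3.8]
width: 0.0143
gripper_force: 117.9
```

```bash
python3 look.py; python3 -c "
from plan import *
for d in finder.tip_of('model_a','scene')[:4]: print(d['p'],d['at'],[ray('scene',d['at'],z).round(3) for z in (.004,.02)])
a=save('scene','y.png'); b=save('top','z.png')
f=np.hstack([cv2.resize(a[200:290,180:290],None,fx=5,fy=5)[:,:400],cv2.resize(b[160:270,295:395],None,fx=4,fy=4.09)[:450,:400]])
cv2.imwrite('pics/p6.png',f[:,:,::-1])"
```

```text
t 19.7 tilt 42.4 dir -92.0 pivot [ 0.4799 -0.1454  0.08  ] F [ 0.2 -0.5 -3.8] M [-1.02  0.07 -0.03] q [-0.74  0.41  1.64  0.54  1.62 -0.05]
world down 1cm in tool [-0.48  0.48  0.74]
changed px 3339
[(array([221., 255.]), 0.73), (array([243., 247.]), 0.51)]
[(array([240., 244.]), np.int32(9)), (array([244., 250.]), np.int32(8))]
0.73 [220.9, 255.4] [array([ 0.467, -0.213,  0.004]), array([ 0.479, -0.217,  0.02 ])]
0.51 [243.3, 247.4] [array([ 0.478, -0.149,  0.004]), array([ 0.49 , -0.154,  0.02 ])]
```

View pics/p6.png

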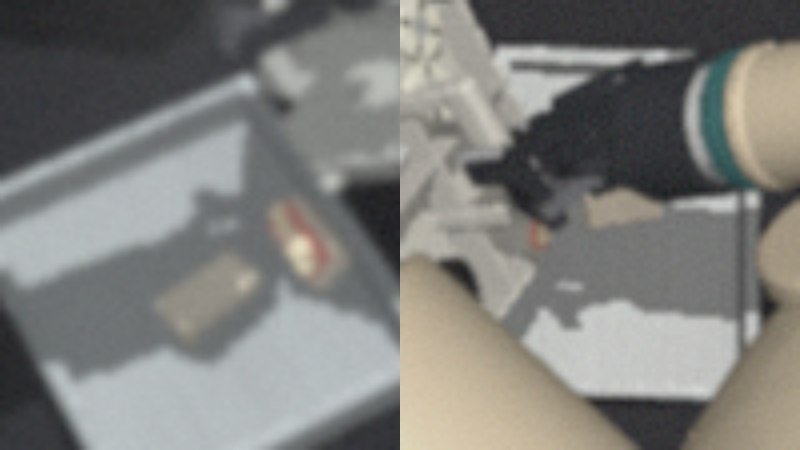

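Both models appear to be in the dish: the first at (205,295), the second at (305,245) leaning near the wall. I'll level the tray, turn it back and move it off the dish to measure this clearly.

{"name": "servo_tool", "arguments": {
  "increments": [
    [0, 0, 0, -2, -2, 0, 1],
    [0, 0, 0, -4, -4, 0, 1],
    [0, 0, 0, -5, -5, 0, 1],
    [0, 0, 0, -5, -5, 0, 1],
    [0, 0, 0, -5, -5, 0, 1]
  ]
}}

```text
clock: 20.45
position: [0.4945, -0.1114, 0.2025]
ee_rot: [-0.099, 0.925, 0.364, 0.044]
contact_force: [-0.0, 0.5, -5.7]
width: 0.0143
gripper_force: 117.7
```

{"name": "servo_tool", "arguments": {
  "increments": [
    [0, 0, 0, -4, -4, 0, 1],
    [0, 0, 0, -3, -3, 0, 1],
    [0, 0, 0, -2, -2, 0, 1],
    [0, 0, 0, 0, 0, 2, 1],
    [0, 0, 0, 0, 0, 4, 1]
  ]
}}

```text
clock: 20.95
position: [0.4937, -0.1096, 0.2018]
ee_rot: [-0.001, 0.948, 0.317, -0.0]
contact_force: [-0.3, -0.2, -5.1]
width: 0.0142
gripper_force: 117.7
```

{"name": "servo_tool", "arguments": {
  "increments": [
    [0, 0, 0, 0, 0, 6, 1],
    [0, 0, 0, 0, 0, 7, 1],
    [0, 0, 0, 0, 0, 7, 1],
    [0, 0, 0, 0, 0, 7, 1],
    [0, 0, 0, 0, 0, 7, 1]
  ]
}}

```text
clock: 21.45
position: [0.4937, -0.1103, 0.2016]
ee_rot: [-0.001, 1.0, 0.024, -0.001]
contact_force: [0.5, 0.5, -4.9]
width: 0.014
gripper_force: 117.7
```

{"name": "servo_tool", "arguments": {
  "increments": [
    [0, 0, 0, 0, 0, 7, 1],
    [0, 0, 0, 0, 0, 5, 1],
    [0, 0, 0, 0, 0, 3, 1],
    [0, -0.5, 0, 0, 0, 0, 1],
    [0, -1, 0, 0, 0, 0, 1]
  ]
}}

```text
clock: 21.95
position: [0.4974, -0.0963, 0.2017]
ee_rot: [-0.0, 0.995, -0.104, -0.0]
contact_force: [-0.7, -0.3, -3.9]
width: 0.0143
gripper_force: 117.7
```

{"name": "servo_tool", "arguments": {
  "increments": [
    [0, -2, 0, 0, 0, 0, 1],
    [0, -2.5, 0, 0, 0, 0, 1],
    [0, -2.5, 0, 0, 0, 0, 1],
    [0, -2, 0, 0, 0, 0, 1],
    [0, -1, 0, 0, 0, 0, 1]
  ]
}}

```text
clock: 22.45
position: [0.5184, 0.0033, 0.2017]
ee_rot: [-0.001, 0.995, -0.103, -0.0]
contact_force: [-1.0, -0.0, -4.9]
width: 0.0141
gripper_force: 117.7
```

```bash
python3 -c "
from plan import *
where()
up=R.from_euler('z',-12,degrees=True)*R.from_matrix(F); print(delta(np.array([.526,.218,.072]),up))
a=save('scene','y.png'); b=save('top','z.png')
for n in('scene','top'):
  for d in finder.tip_of('model_a',n)[:3]: print(n,round(d['p'],2),np.round(d['at']),[ray(n,d['at'],z)[:2].round(3) for z in (.004,.02)])
f=np.hstack([cv2.resize(a[200:290,180:290],None,fx=5,fy=5)[:,:400],cv2.resize(b[160:270,295:395],None,fx=4,fy=4.09)[:450,:400]])
cv2.imwrite('pics/p7.png',f[:,:,::-1])"
```

```text
t 22.45 tilt 0.1 dir -72.5 pivot [ 0.4205 -0.0437  0.1338] F [-1.  -0.  -4.9] M [-0.02  0.08  0.03] q [-0.13  0.22  1.68  0.    1.24  1.65]
world down 1cm in tool [0. 0. 1.]
(array([ -3.64, -21.15,  13.  ]), array([-0.08,  0.05,  0.19]))
scene 0.7 [243. 250.] [array([ 0.484, -0.155]), array([ 0.496, -0.16 ])]
scene 0.66 [220. 253.] [array([ 0.46 , -0.212]), array([ 0.472, -0.216])]
top 0.68 [299. 165.] [array([ 0.62 , -0.086]), array([ 0.616, -0.085])]
top 0.67 [326. 209.] [array([ 0.494, -0.159]), array([ 0.492, -0.157])]
top 0.58 [350. 210.] [array([ 0.492, -0.225]), array([ 0.49 , -0.222])]
```

View pics/p7.png

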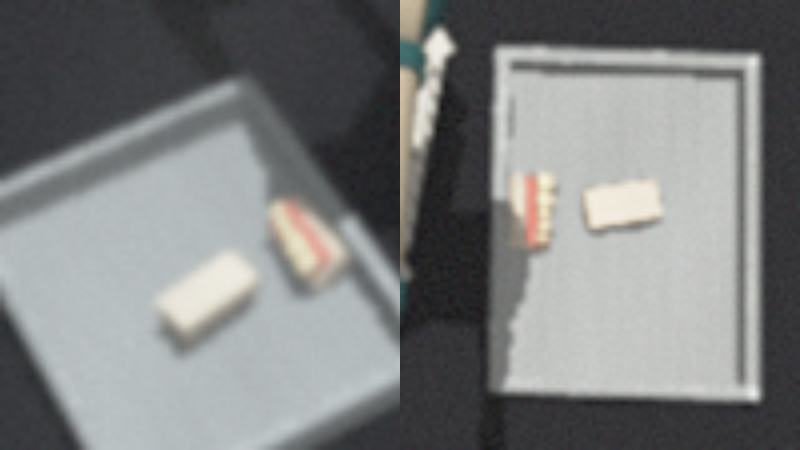

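The picture shows both models in the dish. The first is upside down at right half (622,205). The second is on its side at (535,210), with its base facing the near wall. I'll check its underside y against the 80 mm limit.

```bash
python3 -c "
from plan import *
b=cv2.imread('z.png').astype(int)
for r in (205,209,213,216): print(r,[tuple(v) for v in b[r,315:336,::-1]])
print('R',b[209,376:390,1].tolist()); print('clean L row185',b[185,312:330,1].tolist())
for c in (317.5,318,321,322,322.75,323.5,383,385): print(c,[ray('top',(c,210),z)[1].round(4) for z in (.012,.02,.03)])
"
```

```text
205 [(np.int64(47), np.int64(46), np.int64(47)), (np.int64(53), np.int64(55), np.int64(57)), (np.int64(83), np.int64(83), np.int64(85)), (np.int64(163), np.int64(162), np.int64(160)), (np.int64(198), np.int64(198), np.int64(194)), (np.int64(197), np.int64(197), np.int64(195)), (np.int64(177), np.int64(179), np.int64(171)), (np.int64(198), np.int64(188), np.int64(174)), (np.int64(223), np.int64(215), np.int64(194)), (np.int64(234), np.int64(227), np.int64(210)), (np.int64(231), np.int64(222), np.int64(205)), (np.int64(230), np.int64(186), np.int64(167)), (np.int64(236), np.int64(154), np.int64(141)), (np.int64(227), np.int64(145), np.int64(128)), (np.int64(222), np.int64(186), np.int64(159)), (np.int64(235), np.int64(229), np.int64(196)), (np.int64(237), np.int64(231), np.int64(205)), (np.int64(226), np.int64(219), np.int64(188)), (np.int64(196), np.int64(191), np.int64(168)), (np.int64(173), np.int64(177), np.int64(173)), (np.int64(187), np.int64(188), np.int64(188))]
209 [(np.int64(53), np.int64(49), np.int64(50)), (np.int64(52), np.int64(54), np.int64(53)), (np.int64(61), np.int64(
[... 2843 characters left out ...]
135, 111, 157, 195, 195, 156, 90, 53, 47, 52, 56]
clean L row185 [53, 55, 46, 53, 49, 68, 137, 193, 213, 207, 166, 168, 197, 197, 195, 191, 192, 196]
317.5 [np.float64(-0.1342), np.float64(-0.1333), np.float64(-0.1323)]
318 [np.float64(-0.1355), np.float64(-0.1347), np.float64(-0.1336)]
321 [np.float64(-0.1438), np.float64(-0.1429), np.float64(-0.1418)]
322 [np.float64(-0.1466), np.float64(-0.1456), np.float64(-0.1445)]
322.75 [np.float64(-0.1486), np.float64(-0.1477), np.float64(-0.1465)]
323.5 [np.float64(-0.1507), np.float64(-0.1497), np.float64(-0.1486)]
383 [np.float64(-0.3147), np.float64(-0.3127), np.float64(-0.3103)]
385 [np.float64(-0.3202), np.float64(-0.3182), np.float64(-0.3157)]
```

The second model's visible extent is about 31 mm. That matches it lying on its side with its underside centre at about 74 mm in the dish frame, inside the 80 mm limit. Both models are good, so I'll return the tray to the mat.

{"name": "servo_tool", "arguments": {
  "increments": [
    [-0.1, -0.5, 0, 0, 0, 0, 1],
    [-0.2, -1, 0, 0, 0, 0, 1],
    [-0.3, -1.5, 0, 0, 0, 0, 1],
    [-0.4, -2, 0, 0, 0, 0, 1],
    [-0.4, -2.5, 0, 0, 0, 0, 1]
  ]
}}

```text
clock: 23.15
position: [0.5203, 0.0779, 0.2017]
ee_rot: [-0.0, 0.994, -0.105, -0.0]
contact_force: [0.2, 0.4, -4.7]
width: 0.0145
gripper_force: 117.8
```

{"name": "servo_tool", "arguments": {
  "increments": [
    [-0.4, -2.5, 0, 0, 0, 0, 1],
    [-0.4, -2.5, 0.3, 0, 0, 0, 1],
    [-0.4, -2.5, 0.6, 0, 0, 0, 1],
    [-0.4, -2.3, 1, 0, 0, 0, 1],
    [-0.3, -1.8, 1.5, 0, 0, 0, 1]
  ]
}}

```text
clock: 23.65
position: [0.5263, 0.197, 0.1681]
ee_rot: [-0.001, 0.995, -0.104, 0.001]
contact_force: [-0.1, 0.0, -5.4]
width: 0.0143
gripper_force: 117.8
```

{"name": "servo_tool", "arguments": {
  "increments": [
    [-0.2, -1.2, 2, 0, 0, 0, 1],
    [-0.1, -0.6, 2, 0, 0, 0, 1],
    [0, -0.2, 1.5, 0, 0, 0, 1],
    [0, 0, 1, 0, 0, 0, 1],
    [0, 0, 0.5, 0, 0, 0, 1]
  ]
}}

```text
clock: 24.15
position: [0.5265, 0.2149, 0.0967]
ee_rot: [0.0, 0.995, -0.104, -0.001]
contact_force: [0.1, -0.5, -5.2]
width: 0.0142
gripper_force: 117.8
```

```bash
python3 -c "
from plan import *
where()
up=R.from_euler('z',-12,degrees=True)*R.from_matrix(F); print(delta(np.array([.526,.218,.072]),up))"
```

```text
t 24.15 tilt 0.1 dir 13.0 pivot [0.4284 0.1679 0.0291] F [ 0.1 -0.5 -5.2] M [0.06 0.03 0.03] q [0.27 0.38 1.73 0.   1.03 2.04]
world down 1cm in tool [ 0. -0.  1.]
(array([-0.11, -0.3 ,  2.47]), array([0.04, 0.09, 0.07]))
```

{"name": "servo_tool", "arguments": {
  "increments": [
    [0, -0.3, 0.8, 0, 0, 0, 1],
    [0, 0, 0.7, 0, 0, 0, 1],
    [0, 0, 0.5, 0, 0, 0, 1],
    [0, 0, 0.2, 0, 0, 0, 1],
    [0, 0, 0.1, 0, 0, 0, 1]
  ]
}}

```text
clock: 24.65
position: [0.5278, 0.2172, 0.0746]
ee_rot: [0.0, 0.995, -0.104, 0.0]
contact_force: [0.1, 0.2, -4.0]
width: 0.0144
gripper_force: 117.8
```

{"name": "servo_tool", "arguments": {
  "increments": [
    [0, 0, 0.1, 0, 0, 0, 1],
    [0, 0, 0.1, 0, 0, 0, 1],
    [0, 0, 0, 0, 0, 0, 1],
    [0, 0, 0, 0, 0, 0, 1],
    [0, 0, 0, 0, 0, 0, 1]
  ]
}}

```text
clock: 25.15
position: [0.5279, 0.2174, 0.0728]
ee_rot: [-0.0, 0.995, -0.104, 0.0]
contact_force: [-0.1, -0.8, -3.5]
width: 0.0142
gripper_force: 117.8
```

{"name": "servo_tool", "arguments": {
  "increments": [
    [0, 0, 0.1, 0, 0, 0, 1],
    [0, 0, 0, 0, 0, 0, 1],
    [0, 0, 0.1, 0, 0, 0, 1],
    [0, 0, 0, 0, 0, 0, 1],
    [0, 0, 0, 0, 0, 0, 1]
  ]
}}

```text
clock: 25.65
position: [0.5281, 0.2174, 0.0714]
ee_rot: [-0.0, 0.995, -0.104, 0.001]
contact_force: [-1.5, -1.4, 2.6]
width: 0.0146
gripper_force: 118.9
```

On the mat. I'll release, retreat upward and look.

{"name": "servo_tool", "arguments": {
  "increments": [
    [0, 0, 0, 0, 0, 0, 0.3],
    [0, 0, 0, 0, 0, 0, -0.5],
    [0, 0, 0, 0, 0, 0, -1],
    [0, 0, 0, 0, 0, 0, -1],
    [0, 0, 0, 0, 0, 0, -1]
  ]
}}

```text
clock: 26.15
position: [0.5279, 0.2174, 0.0707]
ee_rot: [0.0, 0.995, -0.104, 0.0]
contact_force: [-0.3, 0.0, -0.0]
width: 0.0845
gripper_force: 0.0
```

{"name": "servo_tool", "arguments": {
  "increments": [
    [0, 0, 0, 0, 0, 0, -1],
    [0, 0, -1, 0, 0, 0, -1],
    [0, 0, -3, 0, 0, 0, -1],
    [0, 0, -4, 0, 0, 0, -1],
    [0, 0, -4, 0, 0, 0, -1]
  ]
}}

```text
clock: 26.65
position: [0.5275, 0.2173, 0.1924]
ee_rot: [0.0, 0.995, -0.104, -0.0]
contact_force: [1.1, -0.0, 0.1]
width: 0.0853
gripper_force: 0.0
```

{"name": "servo_tool", "arguments": {
  "increments": [
    [0, 3, 0, 0, 0, 0, -1],
    [0, 4, 0, 0, 0, 0, -1],
    [0, 4, 0, 0, 0, 0, -1],
    [0, 4, 0, 0, 0, 0, -1],
    [0, 0, 0, 0, 0, 0, -1]
  ]
}}

```text
clock: 27.15
position: [0.4956, 0.0668, 0.1916]
ee_rot: [0.001, 0.994, -0.106, 0.0]
contact_force: [-0.3, 0.8, -0.5]
width: 0.0856
gripper_force: 0.0
```

```bash
python3 -c "
from plan import *
where()
a=save('scene','y.png'); b=save('top','z.png')
f=np.vstack([cv2.resize(b[130:270,130:400],None,fx=2.6,fy=2.6)[:300],cv2.resize(a[130:280,170:450],None,fx=2.507,fy=2)[:300]])
w=702; f=np.vstack([cv2.resize(b[140:265,130:400],(700,324)),cv2.resize(a[140:290,160:450],(700,270))])
cv2.imwrite('pics/p8.png',f[:,:,::-1])"
```

```text
t 27.15 tilt 0.1 dir 90.0 pivot [0.3974 0.0202 0.1239] F [-0.3  0.8 -0.5] M [ 0.05 -0.02  0.01] q [-0.    0.2   1.74 -0.    1.21  1.78]
world down 1cm in tool [-0. -0.  1.]
```

View pics/p8.png

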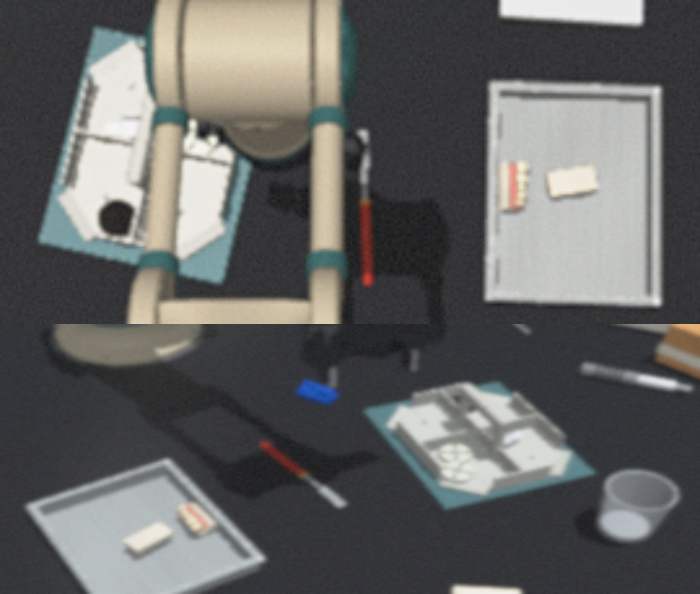

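The picture shows the tray flat on its mat, the former at (117,217), the jaw tray at (515,440) and the plates at (455,462). Both models are in the dish at (513,185) and (572,182) in the top view, and the bystanders haven't moved. I'll hand it in.

```bash
python3 -c "
from rig import manip
print(manip.sign_off())"
```

```text
the job is handed in; nothing more can be done
None
```

I handed the job in at about 27 s. Both quadrant models are in the dish: one lies upside down, the other on its side by the near wall, with its origin about 6 mm inside the limit by my estimate. The tray is flat on its mat with the other parts in their own compartments, and the bystanders look unmoved. The hand-in call gave no verdict.

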